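Open the access panel of the degasser module

ROBOT

A 6-joint arm with a two-finger parallel gripper is mounted at the origin on the work surface. World frame = base frame: x ahead of the robot, y to its left, z up, the work surface at z = 0. Lengths are in m, angles in rad, forces in N, time in s.
With the tool pointing down it reaches from about 0.375 to 0.75 m from the base axis. Payload 9 kg.
Tool frame: the origin (TCP) lies between the finger pads; the fingertips stand 8 mm ahead of it and the grasp point (between the pads) lies 11 mm behind it; z points along the fingers, y is the direction in which the jaws open and shut (so a half turn about z gives the same grasp; the last joint's range is limited). The gripper opens to 85 mm and grips with 20 to 120 N. Pads are 22 mm wide; open, the fingers measure 114 mm over their backs; the gripper's body (76 mm by 85 mm) begins 54 mm behind the grasp point. The pads swing forward as they close: fully open they stand 13 mm farther back than shut.
Start: joints at [-0.218, 0.104, 0.097, 1.564, 0, 1.353], TCP at [0.6, 0, 0.239] pointing down, gripper open.
Joint ranges: [-2.99, 2.99], [-0.84, 1.86], [-1.1, 1.16], [-1.84, 2.11], [-1.51, 1.56], [-3.14, 3.14]. Speed limits (rad/s): [2.22, 2.22, 2.57, 3.14, 3.14, 3.14].

INTERFACE

Orientations are given as a 3x3 rotation matrix whose columns are the frame's x, y, z axes.
In Python, from plant import ctrl, camera, calibration, spotter gives the robot as it stands.
- The arm moves only by the shell command python3 -m creep 'ROWS' [FORCE]. ROWS is JSON, a list of rows, each an object of numbers: "x", "y", "z": the shift along the tool's x, y, z in m; "ax", "ay", "az": the turn, a rotation vector about the tool's x, y, z in degrees; "hand": the opening, from 0 (shut) to 1 (fully open). In form: [{"x": .., "y": .., "z": .., "ax": .., "ay": .., "az": .., "hand": ..}, ...]. A call has 1 to 12 rows; each row is the pose to reach, as a shift and turn from the pose commanded when the call began, along the tool's axes at that moment; what a row does not reach only later rows make up. A row lasts 1/10 s, in which the tool goes at most 50 mm and 8.59 degrees, less where a joint would pass 70% of its speed; a pose out of reach is approached as far as the arm can. A call with a gripper value outside its range is refused whole. The fingers move at their own pace and stop on an object; FORCE is the grip in N (left out, the last holds). Time passes only in rows, so rows that repeat a pose let the fingers close. It gives the time, the measured TCP pose, the force and the opening at its end, in the units of the state.
- ctrl.get_state(): the state, without advancing time (a new reading comes with each control period).
- camera(name): name is "scene" or "side" or "wrist"; returns the picture (420x560x3 uint8, red, green, blue); there is no depth.
- calibration(name): a dict with "intrinsics" (3x3 intrinsics, pixels), "T" (4x4, takes a point from camera to world coordinates). Camera axes: x right, y up, looking along -z (the intrinsics and any distortion apply to the point x, -y, -z); pixel columns grow to the right and rows downward; lengths in m; the calibration is good to about 2 mm. A picture is of the moment at which its call begins: read the wrist's pose just before it. calibration takes no time and is no camera call; for the wrist camera it gives the pose at the moment of the call.
- ctrl.job_done(): hands the job in, once; it reports no verdict.
Trained networks look in the newest picture that a camera, given by its name, has taken for a name from the list of things; names that differ only in an ending like _2 or _b are one class to them, and where a whole thing is asked for, a point or a joint stands for the part that bears it (a point fixed in the world has none). Each returns a list of dicts, best first, with "score" (0 to 1); they miss things now and then, are a little off and sometimes report something else, mostly with a low value. They report only what shows in the picture. A call takes as long as a camera call.
- spotter.masks_of(name, camera): "region" (420x560 bool, what is visible of it) and "centre" ([column, row] in pixels, amid what is visible of it).
The state is a dict: "clock": time; "joint_pos": joint angles; "dq": joint speeds; "effort": joint torques, N m; "tool_pos": TCP position; "tcp_rot": TCP orientation; "ft_force": force on the tool from outside, world axes, zero at the start; "torque": the same for the moment, N m; "width": opening from 0.0 (shut) to 1.0 (fully open).
Only numpy, scipy, OpenCV 4.12 (cv2) and the standard library are available. Lean on these libraries where they do the work, as an engineer would, in place of code of your own. Each camera call takes 0.05 s, during which the arm holds its last target.

TASK

Open the access panel on top of the white instrument module. Its two black quarter-turn fasteners are push-to-turn: press each one down until you feel it bottom, turn it a full quarter turn to unlocked while the panel stays shut, without forcing either of them; then swing the panel up and back until it is fully open, and let go. Leave the bottles, cups and tools around it where they are.

Things in the scene. Friction and masses are not known exactly. Their poses are not given: they have to be found in the camera images.
- unit: white instrument module, fixed to the bench, 340 mm deep (x) x 320 mm wide (y), rear cover top at 125 mm. Origin: centre of its underside on the bench; its x axis points to its back, y to its left, z up. The front is the -x side, facing the robot. The access panel covers the front part of its top
- panel_hinge (a point): middle of the panel's hinge line, which runs along the unit's y axis, 20 mm in front of the unit's centre and 120 mm above the bench (level with the panel's underside). The point turns with the panel
- panel_tab (a point): grip point of the panel's front tab, 175 mm from the hinge line, mid-thickness. The panel is an aluminium plate 150 mm (hinge to front edge, flush with the unit's front) x 316 x 5 mm, 0.5 kg with fittings, its top face 125 mm above the bench; the tab, 24 mm wide (along the hinge), 10 mm thick, juts 42 mm from the middle of the front edge, with nothing below it down to the bench
- panel (a joint): opening angle of the panel in rad: 0 shut, 1.75 fully open at its stop (leaning slightly back); the front edge rises and swings away from the robot. The stiff hinge (0.55 N m) holds the panel wherever it is left; opening takes about 6 N at the tab. It cannot open while a fastener is locked
- left_grip (a point): point on the axis of the left fastener, 35 mm above the panel's top face: a black upright flat bar 36 mm long, 12 mm thick, from 15 to 47 mm above the panel's top face, on a 14 mm stem over a fixed collar (32 mm wide, 2 mm high). It stands 110 mm in front of the hinge line, 85 mm to the left (+y) of the middle. x axis: across the bar (12 mm way); y: along it; z: up
- right_grip (a point): point on the axis of the right fastener, 35 mm above the panel's top face: a black upright flat bar 36 mm long, 12 mm thick, from 15 to 47 mm above the panel's top face, on a 14 mm stem over a fixed collar (32 mm wide, 2 mm high). It stands 110 mm in front of the hinge line, 85 mm to the right (-y) of the middle. x axis: across the bar (12 mm way); y: along it; z: up
- left_wing (a joint): turn of the left fastener in rad: 0 locked (bar parallel to the hinge), 1.57 unlocked at a hard stop (bar front to back); grows anticlockwise seen from above. Friction 0.05 N m. Past about 1 rad (60 degrees) it springs back up and stays unlocked
- right_wing (a joint): turn of the right fastener in rad: 0 locked (bar parallel to the hinge), 1.57 unlocked at a hard stop (bar front to back); grows clockwise seen from above. Friction 0.05 N m. Past about 1 rad (60 degrees) it springs back up and stays unlocked
- left_seat: hidden seat inside the left fastener (origin on its axis at the panel's underside). It blocks turning until the bar is pushed down to the seat's floor against a spring (3 N, plus 0.4 N per mm). The stroke is 4 to 13 mm, different each time and for each fastener, unseen: feel for the hard stop. It turns only within 1.5 mm of that stop; over 38 N on the seat is forcing
- right_seat: hidden seat inside the right fastener (origin on its axis at the panel's underside). It blocks turning until the bar is pushed down to the seat's floor against a spring (3 N, plus 0.4 N per mm). The stroke is 4 to 13 mm, different each time and for each fastener, unseen: feel for the hard stop. It turns only within 1.5 mm of that stop; over 38 N on the seat is forcing
- vial_a: small clear jar, 28 mm wide, 55 mm tall, standing on the unit's rear cover; origin under its centre; leave alone
- vial_b: small amber jar, 28 mm wide, 55 mm tall, standing on the unit's rear cover; origin under its centre; leave alone
- amber: amber bottle, 64 mm wide, 140 mm tall, on the bench; origin under its centre; leave alone
- wash: white plastic bottle, 60 mm wide, 150 mm tall, on the bench; origin under its centre; leave alone
- beaker: glass beaker, 66 mm wide, 80 mm tall, on the bench; origin under its centre; leave alone
- mug: white mug, 80 mm wide, 90 mm tall, on the bench; origin under its centre; leave alone
- driver: screwdriver lying on the bench; leave alone

How it is judged:
On the way, in this order (a step that is already met when the one before it is completed fails the run):
1. both fasteners turned to unlocked (past 1.35 rad) while the panel is still shut (value of joint each of left_wing, right_wing above 1.35 rad and value of joint panel below 0.1 rad), for 0.1 s.
2. the panel is swung up past half-way (0.9 rad) (value of joint panel above 0.9 rad), for 0.1 s.
At the end, for the whole second after the job is handed in: the panel stands fully open (past 1.6 rad of its 1.75) and still, both fasteners are at unlocked (past 1.35 of 1.57 rad), and each bystander is within 30 mm of where it stood (value of joint panel above 1.6 rad and velocity of joint panel below 0.05 rad/s and value of joint each of left_wing, right_wing above 1.35 rad and distance of each of vial_a, vial_b, amber, wash, beaker, mug, driver from where it was at the start of the episode below 0.03 m); the robot touches nothing.
It fails at once if a fastener is forced: more than 38 N between it and its seat (contact force between any of left_seat, right_seat and anything else above 38 N).
It fails at once if a jar, bottle or cup is knocked over (angle between any of vial_a, vial_b, amber, wash, beaker, mug's own z axis and vertical above 0.6 rad).
It also fails if it takes over 72 s, if anything falls off the work surface, if the arm or the gripper's body presses on something with over 40 N, if the wrist force passes 120 N, or if a joint passes its speed limit or range.

## Working session

There is one attempt and no reset: what is moved stays moved. The work goes in short steps, Python scripts to look and compute and a shell command to move; the robot and the scene stay as the last step left them, time stands still between calls to the robot, and variables do not carry over. Pictures are saved under pics/ and viewed, and the job is handed in when it is done.

```bash
ls; mkdir -p pics; python3 - <<'E'
from plant import ctrl,camera,calibration,spotter
import cv2,numpy as np
s=ctrl.get_state();print({k:np.round(v,3).tolist() for k,v in s.items()})
for n in ("scene","side"):
    cv2.imwrite(f"pics/{n}0.png",camera(n)[:,:,::-1]); c=calibration(n);print(n,np.round(c["intrinsics"],1).tolist(),np.round(c["T"],3).tolist(),[k for k in c])
    for t in ("left_grip","right_grip","panel_tab","unit"):
        for d in spotter.masks_of(t,n)[:3]:
            r,cc=np.where(d["region"]);print(t,round(d["score"],2),np.round(d["centre"]),cc.min(),cc.max(),r.min(),r.max())
E
```

```text
pics
{'clock': 0.0, 'joint_pos': [-0.218, 0.105, 0.096, 1.564, 0.0, 1.353], 'dq': [0.0, -0.002, 0.0, 0.001, -0.002, 0.0], 'effort': [0.001, -55.693, 50.364, 0.017, -0.0, -0.0], 'tool_pos': [0.6, 0.0, 0.239], 'tcp_rot': [[0.0, 1.0, -0.001], [1.0, -0.0, 0.0], [0.0, -0.001, -1.0]], 'ft_force': [-0.333, -0.263, -0.288], 'torque': [0.09, 0.028, 0.04], 'width': 0.995}
scene [[494.4, 0.0, 274.5], [0.0, 494.4, 208.6], [0.0, 0.0, 1.0]] [[-0.18, -0.791, 0.585, 1.367], [0.984, -0.14, 0.113, 0.141], [-0.008, 0.595, 0.803, 1.196], [0.0, 0.0, 0.0, 1.0]] ['intrinsics', 'T']
left_grip 0.61 [318. 187.] 312 326 180 193
right_grip 0.48 [255. 184.] 251 262 178 190
panel_tab 0.81 [289. 202.] 228 346 169 227
unit 0.57 [289. 246.] 218 349 169 312
unit 0.57 [454. 210.] 439 468 186 226
side [[437.6, 0.0, 283.9], [0.0, 437.6, 208.9], [0.0, 0.0, 1.0]] [[0.836, 0.31, -0.453, 0.042], [-0.548, 0.454, -0.702, -0.845], [-0.012, 0.835, 0.55, 0.796], [0.0, 0.0, 0.0, 1.0]] ['intrinsics', 'T']
left_grip 0.48 [245. 196.] 237 246 189 204
right_grip 0.56 [282. 225.] 276 284 214 230
panel_tab 0.61 [275. 217.] 219 328 183 250
unit 0.97 [293. 221.] 217 377 165 285
```

View pics/scene0.png

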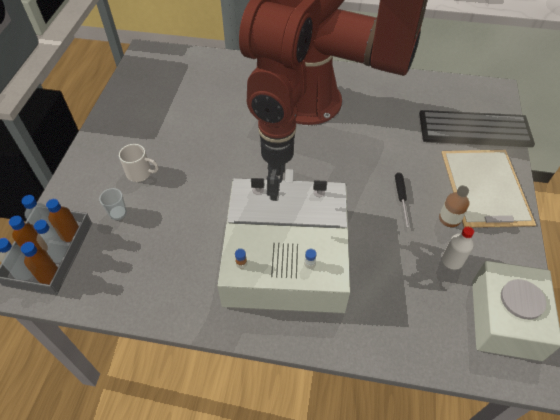

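View pics/side0.png

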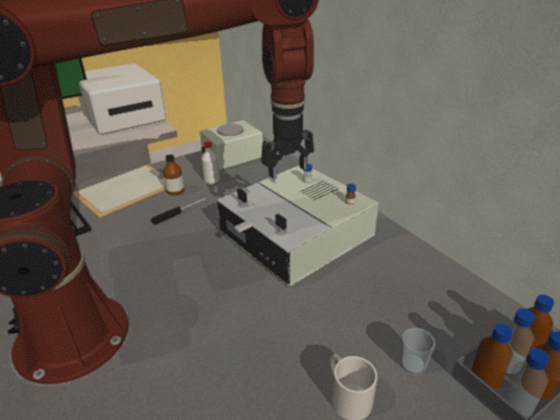

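```bash
cat > h.py <<'E'
from plant import ctrl,camera,calibration,spotter
import cv2,numpy as np
def plane(n,uv,z,c=None):
    c=c or calibration(n);K=c["intrinsics"];T=np.array(c["T"])
    p=np.linalg.solve(K,[uv[0],uv[1],1]);d=T[:3,:3]@[p[0],-p[1],-p[2]];o=T[:3,3]
    return o+d*(z-o[2])/d[2]
def proj(n,P,c=None):
    c=c or calibration(n);K=np.array(c["intrinsics"]);T=np.array(c["T"])
    q=T[:3,:3].T@(np.array(P)-T[:3,3]);q=K@[q[0],-q[1],-q[2]];return q[:2]/q[2]
E
python3 - <<'E'
from h import *
for n,L,R in (("scene",(319,186),(257,184)),("side",(242,196.5),(281,222))):
    for uv in (L,R): print(n,uv,plane(n,uv,0.156).round(4))
    im=cv2.imread(f"pics/{n}0.png")
    u0,u1,v0,v1=(210,370,160,260) if n=="scene" else (205,385,160,280)
    cv2.imwrite(f"pics/{n}0z.png",cv2.resize(im[v0:v1,u0:u1],None,fx=4.4,fy=4.4,interpolation=cv2.INTER_CUBIC))
print(plane("scene",(231,180),.125),plane("scene",(345,183),.125))
c=calibration("wrist");s=ctrl.get_state();cv2.imwrite("pics/w0.png",camera("wrist")[:,:,::-1])
print(np.array(c["T"]).round(3).tolist(),c["intrinsics"])
for t in ("left_grip","right_grip","panel_tab","panel"):
  for d in spotter.masks_of(t,"wrist")[:3]:
    r,cc=np.where(d["region"]);print(t,round(d["score"],2),np.round(d["centre"]),cc.min(),cc.max(),r.min(),r.max(),plane("wrist",d["centre"],.156))
E
```

```text
scene (319, 186) [0.5142 0.0994 0.156 ]
scene (257, 184) [ 0.5365 -0.0674  0.156 ]
side (242, 196.5) [0.5063 0.0906 0.156 ]
side (281, 222) [ 0.529  -0.0742  0.156 ]
[ 0.51014127 -0.14869208  0.125     ] [0.46543364 0.16840201 0.125     ]
[[1.0, -0.001, 0.0, 0.601], [0.001, 0.955, 0.297, 0.076], [-0.001, -0.297, 0.955, 0.375], [0.0, 0.0, 0.0, 1.0]] [[363.35492451   0.         278.97067101]
 [  0.         363.35492451 213.41590966]
 [  0.           0.           1.        ]]
left_grip 0.62 [114.  53.] 87 148 10 88 [0.50956369 0.10100034 0.156     ]
right_grip 0.55 [180. 320.] 167 198 286 354 [ 0.53228572 -0.06969286  0.156     ]
panel_tab 0.96 [214. 170.] 51 338 0 377 [0.56172416 0.0357443  0.156     ]
panel 0.69 [211. 171.] 50 338 0 377 [0.55955011 0.03494269 0.156     ]
```

View pics/w0.png

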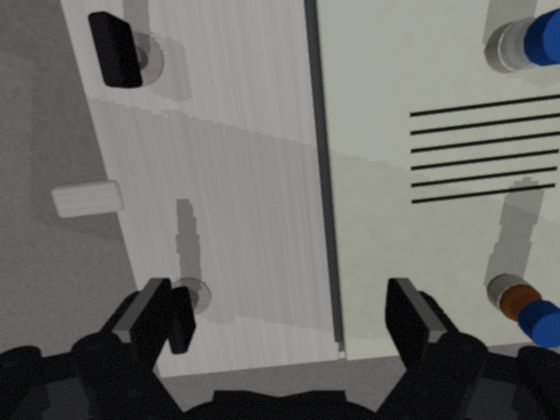

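View pics/scene0z.png

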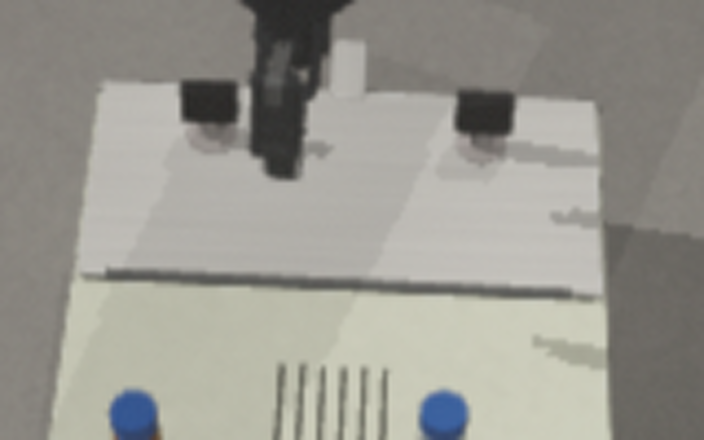

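View pics/side0z.png

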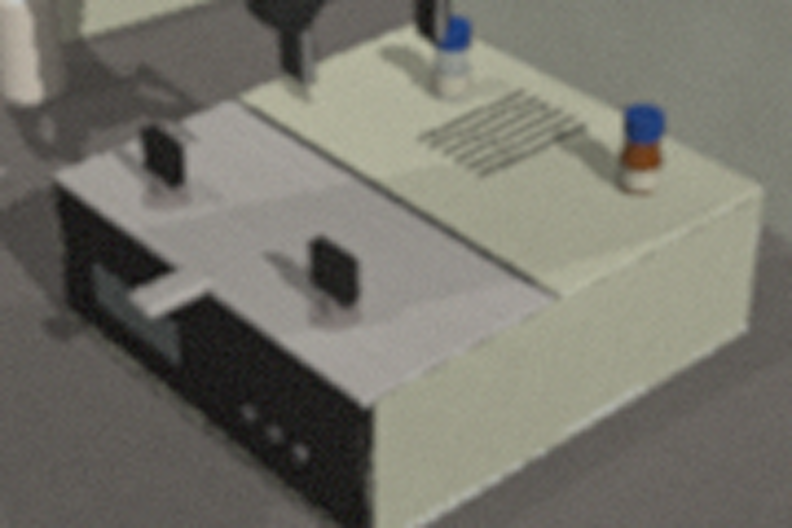

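```bash
cat >> h.py <<'E'
def U2W(p,P):
    x,y,a=p;c,s=np.cos(a),np.sin(a);return np.array([x+c*P[0]-s*P[1],y+s*P[0]+c*P[1],P[2]])
E
python3 - <<'E'
from h import *
from scipy.optimize import least_squares
cl,cr=(-.13,.085,.127),(-.13,-.085,.127);bl,br=(-.13,.085,.156),(-.13,-.085,.156)
tab=(-.212,0,.1225)
obs=[("wrist",(141,58),cl),("wrist",(190,295),cr),("wrist",(55,204),tab),
("scene",(258,190.7),cr),("scene",(319.5,194.1),cl),("side",(243,203.6),cl),("side",(280.7,230.9),cr),
("scene",(320.2,185.5),bl),("scene",(257.5,183),br),("side",(242,195.2),bl),("side",(280.9,221.4),br)]
C={n:calibration(n) for n in("wrist","scene","side")}
W={"wrist":.5,"scene":1,"side":1}
f=lambda p:np.concatenate([(proj(n,U2W(p,P),C[n])-uv)*W[n] for n,uv,P in obs])
for sel in (obs,obs[:3],obs[3:]):
    g=lambda p:np.concatenate([(proj(n,U2W(p,P),C[n])-uv)*W[n] for n,uv,P in sel])
    r=least_squares(g,[.65,.03,.13],loss="soft_l1");print(r.x, r.fun.round(1))
    p=r.x;print(U2W(p,(-.13,.085,.16)),U2W(p,(-.13,-.085,.16)),U2W(p,(-.195,0,.1225)),np.degrees(p[2]))
E
```

```text
[0.65176689 0.0318119  0.11575248] [-0.8  0.2 -0.1  0.4  1.  -2.  -0.4 -1.2 -0.5 -1.7 -0.1 -0.7  0.2 -1.4
 -0.5  0.2 -0.3 -0.1  0.2 -1.  -0.2 -1.1]
[0.51281982 0.10122886 0.16      ] [ 0.53245383 -0.06763353  0.16      ] [0.4580718  0.00929054 0.1225    ] 6.632128828978625
[0.65178415 0.03164626 0.11579235] [-0.7  0.4 -0.1  0.5  1.1 -1.8]
[0.51283432 0.10105767 0.16      ] [ 0.53247506 -0.06780393  0.16      ] [0.45808996 0.00911718 0.1225    ] 6.634412677223074
[0.65183795 0.03207861 0.11552654] [-0.3 -1.1 -0.4 -1.7 -0.2 -0.8  0.2 -1.4 -0.4  0.2 -0.2 -0.1  0.2 -1.1
 -0.2 -1.1]
[0.51290657 0.10152696 0.16      ] [ 0.53250242 -0.06733986  0.16      ] [0.45813777 0.00960101 0.1225    ] 6.619183161746313
```

```bash
python3 -m creep '[{"x":0.0345,"y":-0.029,"az":-6.6},{"x":0.07,"y":-0.058,"az":-6.6},{"x":0.1015,"y":-0.087,"az":-6.6},{"x":0.1015,"y":-0.087,"z":0.03,"az":-6.6},{"x":0.1015,"y":-0.087,"z":0.03,"az":-6.6},{"x":0.1015,"y":-0.087,"z":0.03,"az":-6.6}]' 80; python3 - <<'E'
from h import *
s=ctrl.get_state();print(s["joint_pos"])
c=calibration("wrist");im=camera("wrist")[:,:,::-1].copy()
p=(.6518,.0319,.1157)
for P in [(-.13,.085,.172),(-.13+.006,.085+.018,.172),(-.13-.006,.085+.018,.172),(-.13+.006,.085-.018,.172),(-.13-.006,.085-.018,.172),(-.13,.085,.127)]:
    cv2.circle(im,tuple(int(v) for v in proj("wrist",U2W(p,P),c)),2,(0,0,255),-1)
cv2.imwrite("pics/w1.png",im)
E
```

```text
[-2.17689341e-01  1.04065157e-01  9.73682929e-02  1.56389329e+00
  3.37778638e-05  1.35313346e+00]invalid input
```

View pics/w1.png

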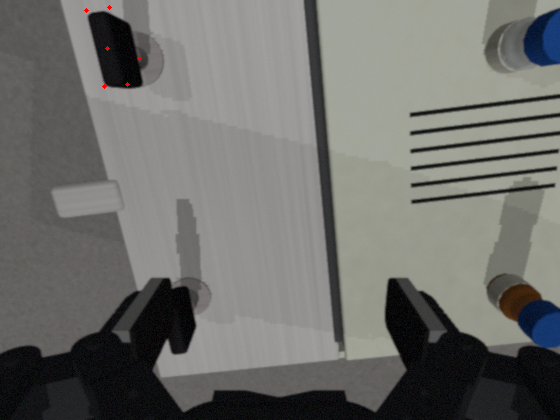

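The call was refused, probably because the rows need every key.

```bash
python3 -m creep '[{"x":0.0345,"y":-0.029,"z":0,"ax":0,"ay":0,"az":-6.6,"hand":1},{"x":0.07,"y":-0.058,"z":0,"ax":0,"ay":0,"az":-6.6,"hand":1},{"x":0.1015,"y":-0.087,"z":0,"ax":0,"ay":0,"az":-6.6,"hand":1},{"x":0.1015,"y":-0.087,"z":0.03,"ax":0,"ay":0,"az":-6.6,"hand":1},{"x":0.1015,"y":-0.087,"z":0.03,"ax":0,"ay":0,"az":-6.6,"hand":1},{"x":0.1015,"y":-0.087,"z":0.03,"ax":0,"ay":0,"az":-6.6,"hand":1}]' 80; python3 - <<'E'
from h import *
s=ctrl.get_state();print(s["joint_pos"])
c=calibration("wrist");im=camera("wrist")[:,:,::-1].copy()
p=(.6518,.0319,.1157)
for P in [(-.13,.085,.172),(-.13+.006,.085+.018,.172),(-.13-.006,.085+.018,.172),(-.13+.006,.085-.018,.172),(-.13-.006,.085-.018,.172),(-.13,.085,.127)]:
    cv2.circle(im,tuple(int(v) for v in proj("wrist",U2W(p,P),c)),2,(0,0,255),-1)
cv2.imwrite("pics/w1b.png",im)
E
```

```text
clock: 1.4
tool_pos: [0.5129, 0.1013, 0.2094]
tcp_rot: [[-0.115, 0.993, -0.001], [0.993, 0.115, -0.0], [0.0, -0.001, -1.0]]
ft_force: [0.3, -0.1, -0.5]
width: 0.999
[-5.54703611e-02 -1.35122630e-01 -1.93957227e-01  1.51275146e+00
 -1.25093286e-04  1.40035614e+00]
```

View pics/w1b.png

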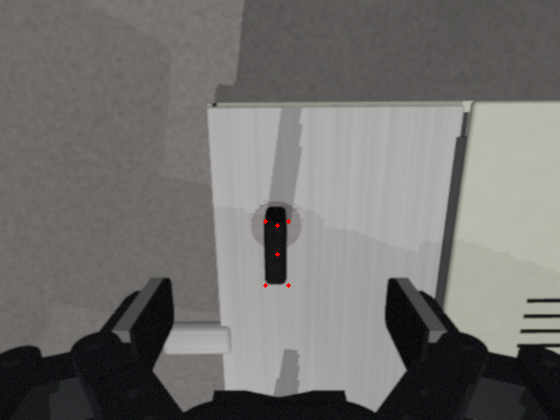

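```bash
python3 -m creep '[{"x":0,"y":0,"z":0.03,"ax":0,"ay":0,"az":0,"hand":1},{"x":0,"y":0,"z":0.058,"ax":0,"ay":0,"az":0,"hand":1},{"x":0,"y":0,"z":0.058,"ax":0,"ay":0,"az":0,"hand":0.5},{"x":0,"y":0,"z":0.058,"ax":0,"ay":0,"az":0,"hand":0},{"x":0,"y":0,"z":0.058,"ax":0,"ay":0,"az":0,"hand":0},{"x":0,"y":0,"z":0.058,"ax":0,"ay":0,"az":0,"hand":0},{"x":0,"y":0,"z":0.058,"ax":0,"ay":0,"az":0,"hand":0},{"x":0,"y":0,"z":0.058,"ax":0,"ay":0,"az":0,"hand":0}]' 80; python3 - <<'E'
from h import *
cv2.imwrite("pics/w2.png",camera("wrist")[:,:,::-1]);s=ctrl.get_state();print(s["ft_force"],s["torque"],s["width"],s["tool_pos"])
E
```

```text
clock: 2.25
tool_pos: [0.5116, 0.1012, 0.1516]
tcp_rot: [[-0.115, 0.993, -0.003], [0.993, 0.115, -0.001], [-0.001, -0.003, -1.0]]
ft_force: [-9.8, -2.6, 3.4]
width: 0.124
[-9.07850397 -1.54178126  4.0339561 ] [-0.54868684  1.74979478  0.10549392] 0.12710986615921518 [0.51162404 0.10123473 0.15157252]
```

View pics/w2.png

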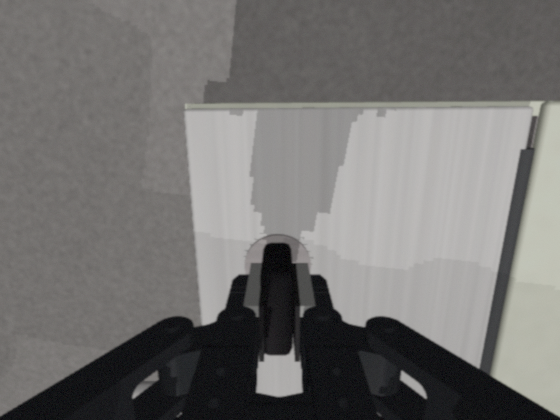

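Bar is gripped, with the pads centred about 1.5 mm nearer the robot. I'll relieve that offset, then feel downward.

```bash
python3 -m creep '[{"x":0,"y":-0.0015,"z":0.001,"ax":0,"ay":0,"az":0,"hand":0},{"x":0,"y":-0.0015,"z":0.002,"ax":0,"ay":0,"az":0,"hand":0},{"x":0,"y":-0.0015,"z":0.002,"ax":0,"ay":0,"az":0,"hand":0}]'; python3 -m creep '[{"x":0,"y":0,"z":0.001,"ax":0,"ay":0,"az":0,"hand":0},{"x":0,"y":0,"z":0.001,"ax":0,"ay":0,"az":0,"hand":0}]'; python3 -m creep '[{"x":0,"y":0,"z":0.001,"ax":0,"ay":0,"az":0,"hand":0},{"x":0,"y":0,"z":0.001,"ax":0,"ay":0,"az":0,"hand":0}]'
```

```text
clock: 2.6
tool_pos: [0.5114, 0.1012, 0.1497]
tcp_rot: [[-0.115, 0.993, -0.0], [0.993, 0.115, -0.0], [-0.0, -0.0, -1.0]]
ft_force: [-4.8, -0.9, 2.7]
width: 0.124
clock: 2.8
tool_pos: [0.5114, 0.1012, 0.1485]
tcp_rot: [[-0.115, 0.993, -0.0], [0.993, 0.115, -0.0], [-0.0, -0.0, -1.0]]
ft_force: [-5.2, -1.7, 4.2]
width: 0.126
clock: 3.0
tool_pos: [0.5114, 0.1012, 0.1476]
tcp_rot: [[-0.115, 0.993, -0.0], [0.993, 0.115, -0.0], [-0.0, -0.0, -1.0]]
ft_force: [-4.9, -1.5, 5.1]
width: 0.121
```

```bash
python3 -m creep '[{"x":0,"y":0,"z":0.001,"ax":0,"ay":0,"az":0,"hand":0},{"x":0,"y":0,"z":0.001,"ax":0,"ay":0,"az":0,"hand":0}]'; python3 -m creep '[{"x":0,"y":0,"z":0.001,"ax":0,"ay":0,"az":0,"hand":0},{"x":0,"y":0,"z":0.001,"ax":0,"ay":0,"az":0,"hand":0}]'
```

```text
clock: 3.2
tool_pos: [0.5114, 0.1012, 0.1466]
tcp_rot: [[-0.115, 0.993, -0.0], [0.993, 0.115, -0.0], [-0.0, -0.0, -1.0]]
ft_force: [-5.3, -2.2, 4.6]
width: 0.127
clock: 3.4
tool_pos: [0.5114, 0.1012, 0.1456]
tcp_rot: [[-0.115, 0.993, -0.0], [0.993, 0.115, -0.0], [-0.0, -0.0, -1.0]]
ft_force: [-5.0, -1.5, 5.8]
width: 0.124
```

```bash
python3 -m creep '[{"x":0,"y":0,"z":0.001,"ax":0,"ay":0,"az":0,"hand":0},{"x":0,"y":0,"z":0.001,"ax":0,"ay":0,"az":0,"hand":0}]'
```

```text
clock: 3.6
tool_pos: [0.5114, 0.1012, 0.1447]
tcp_rot: [[-0.115, 0.993, -0.0], [0.993, 0.115, -0.0], [-0.0, -0.0, -1.0]]
ft_force: [-4.7, -2.1, 5.5]
width: 0.124
```

```bash
python3 -m creep '[{"x":0,"y":0,"z":0.001,"ax":0,"ay":0,"az":0,"hand":0},{"x":0,"y":0,"z":0.001,"ax":0,"ay":0,"az":0,"hand":0}]'
```

```text
clock: 3.8
tool_pos: [0.5114, 0.1012, 0.1437]
tcp_rot: [[-0.115, 0.993, -0.0], [0.993, 0.115, -0.0], [-0.0, -0.0, -1.0]]
ft_force: [-6.4, -2.3, 6.1]
width: 0.131
```

```bash
python3 -m creep '[{"x":0,"y":0,"z":0.001,"ax":0,"ay":0,"az":0,"hand":0},{"x":0,"y":0,"z":0.001,"ax":0,"ay":0,"az":0,"hand":0}]'
```

```text
clock: 4.0
tool_pos: [0.5115, 0.1012, 0.1429]
tcp_rot: [[-0.115, 0.993, 0.0], [0.993, 0.115, -0.0], [-0.0, 0.0, -1.0]]
ft_force: [-5.7, -2.8, 6.3]
width: 0.124
```

```bash
python3 -m creep '[{"x":0,"y":0,"z":0.001,"ax":0,"ay":0,"az":0,"hand":0},{"x":0,"y":0,"z":0.001,"ax":0,"ay":0,"az":0,"hand":0}]'
```

```text
clock: 4.2
tool_pos: [0.5115, 0.1012, 0.1427]
tcp_rot: [[-0.115, 0.993, 0.0], [0.993, 0.115, -0.001], [-0.001, 0.0, -1.0]]
ft_force: [-9.3, -1.4, 12.4]
width: 0.123
```

```bash
python3 - <<'E'
from h import *
cv2.imwrite("pics/s3.png",cv2.resize(camera("side")[150:260,200:330,::-1],None,fx=5,fy=5));cv2.imwrite("pics/w3.png",camera("wrist")[:,:,::-1])
E
```

```text
(no output)
```

View pics/s3.png

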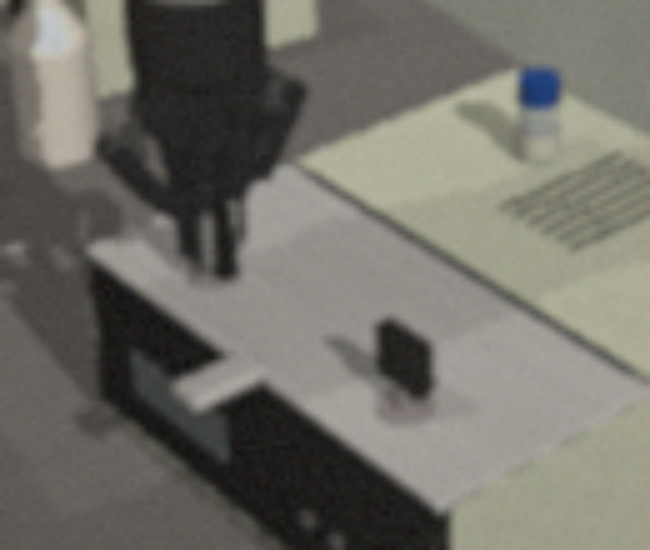

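View pics/w3.png

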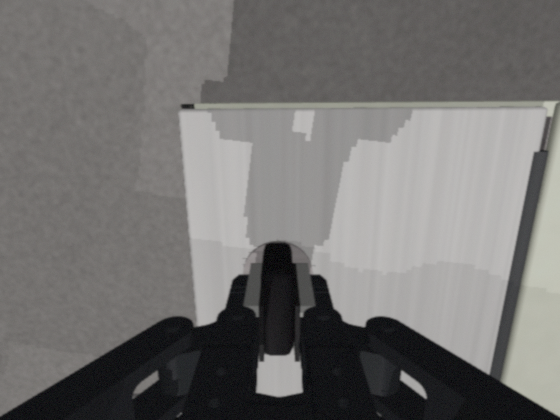

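Position has stopped tracking and the force has doubled, so that's the hard stop at about 9 mm. I'll push 0.5 mm more for margin and turn 30° anticlockwise to try it.

```bash
python3 -m creep '[{"x":0,"y":0,"z":0.0005,"ax":0,"ay":0,"az":0,"hand":0},{"x":0,"y":0,"z":0.0005,"ax":0,"ay":0,"az":0,"hand":0}]'; python3 -m creep '[{"x":0,"y":0,"z":0,"ax":0,"ay":0,"az":-5,"hand":0},{"x":0,"y":0,"z":0,"ax":0,"ay":0,"az":-10,"hand":0},{"x":0,"y":0,"z":0,"ax":0,"ay":0,"az":-15,"hand":0},{"x":0,"y":0,"z":0,"ax":0,"ay":0,"az":-15,"hand":0}]'; python3 -c "
from plant import ctrl
s=ctrl.get_state();print(s['torque'],s['joint_pos'][5])"
```

```text
clock: 4.5
tool_pos: [0.5115, 0.1012, 0.1426]
tcp_rot: [[-0.115, 0.993, 0.001], [0.993, 0.115, -0.001], [-0.001, 0.001, -1.0]]
ft_force: [-9.6, -1.9, 15.8]
width: 0.123
clock: 4.9
tool_pos: [0.5114, 0.1013, 0.1425]
tcp_rot: [[-0.371, 0.929, 0.001], [0.929, 0.371, -0.0], [-0.001, 0.0, -1.0]]
ft_force: [-11.3, -2.3, 15.6]
width: 0.125
[-0.35535063  2.16572732  0.10115909] 1.1352584304377376
```

```bash
python3 -m creep '[{"x":0,"y":0,"z":0,"ax":0,"ay":0,"az":-7.5,"hand":0},{"x":0,"y":0,"z":0,"ax":0,"ay":0,"az":-15,"hand":0},{"x":0,"y":0,"z":0,"ax":0,"ay":0,"az":-22.5,"hand":0},{"x":0,"y":0,"z":0,"ax":0,"ay":0,"az":-30,"hand":0},{"x":0,"y":0,"z":0,"ax":0,"ay":0,"az":-37.5,"hand":0},{"x":0,"y":0,"z":0,"ax":0,"ay":0,"az":-37.5,"hand":0}]'; python3 -c "
from plant import ctrl
s=ctrl.get_state();print(s['torque'],s['joint_pos'][5])"
```

```text
clock: 5.5
tool_pos: [0.5112, 0.1014, 0.1425]
tcp_rot: [[-0.86, 0.51, 0.0], [0.51, 0.86, -0.0], [-0.0, -0.0, -1.0]]
ft_force: [-11.9, -2.8, 15.7]
width: 0.128
[-0.15373983  2.33495672 -0.03959796] 0.4792239117947068
```

```bash
python3 -m creep '[{"x":0,"y":0,"z":0,"ax":0,"ay":0,"az":-7.5,"hand":0},{"x":0,"y":0,"z":0,"ax":0,"ay":0,"az":-15,"hand":0},{"x":0,"y":0,"z":0,"ax":0,"ay":0,"az":-22.5,"hand":0},{"x":0,"y":0,"z":0,"ax":0,"ay":0,"az":-30,"hand":0},{"x":0,"y":0,"z":0,"ax":0,"ay":0,"az":-37,"hand":0},{"x":0,"y":0,"z":0,"ax":0,"ay":0,"az":-37,"hand":0}]'; python3 -c "
from plant import ctrl
s=ctrl.get_state();print(s['torque'],s['joint_pos'][5])"
```

```text
clock: 6.1
tool_pos: [0.511, 0.1013, 0.1425]
tcp_rot: [[-0.994, -0.111, -0.0], [-0.111, 0.994, -0.0], [0.0, -0.0, -1.0]]
ft_force: [-11.7, -2.3, 16.9]
width: 0.123
[-0.12519522  2.78398894  0.0692886 ] -0.16625030326461984
```

```bash
python3 -m creep '[{"x":0,"y":0,"z":-0.001,"ax":0,"ay":0,"az":0,"hand":1},{"x":0,"y":0,"z":-0.001,"ax":0,"ay":0,"az":0,"hand":1},{"x":0,"y":0,"z":-0.001,"ax":0,"ay":0,"az":0,"hand":1},{"x":0,"y":0,"z":-0.001,"ax":0,"ay":0,"az":0,"hand":1},{"x":0,"y":0,"z":-0.04,"ax":0,"ay":0,"az":0,"hand":1},{"x":0,"y":0,"z":-0.067,"ax":0,"ay":0,"az":0,"hand":1},{"x":0,"y":0,"z":-0.067,"ax":0,"ay":0,"az":0,"hand":1}]'; python3 - <<'E'
from h import *
cv2.imwrite("pics/w4.png",camera("wrist")[:,:,::-1]);s=ctrl.get_state();print(s["tool_pos"],s["joint_pos"])
E
```

```text
clock: 6.8
tool_pos: [0.5134, 0.1013, 0.2118]
tcp_rot: [[-0.994, -0.106, 0.006], [-0.106, 0.994, -0.0], [-0.006, -0.001, -1.0]]
ft_force: [0.4, -0.0, 0.5]
width: 1.002
[0.5127348  0.10130344 0.20965175] [-5.55573254e-02 -1.41161449e-01 -1.98999381e-01  1.50940405e+00
  6.31969710e-05 -1.61994676e-01]
```

View pics/w4.png

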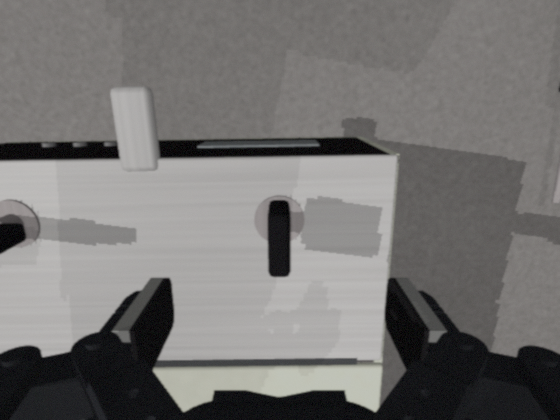

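```bash
python3 -m creep '[{"x":0,"y":-0.03,"z":0,"ax":0,"ay":0,"az":8,"hand":1},{"x":0,"y":-0.06,"z":0,"ax":0,"ay":0,"az":16,"hand":1},{"x":0,"y":-0.09,"z":0,"ax":0,"ay":0,"az":24,"hand":1},{"x":0,"y":-0.12,"z":0,"ax":0,"ay":0,"az":32,"hand":1},{"x":0,"y":-0.15,"z":0,"ax":0,"ay":0,"az":40,"hand":1},{"x":-0.0007,"y":-0.17,"z":0,"ax":0,"ay":0,"az":48,"hand":1},{"x":-0.0007,"y":-0.17,"z":0,"ax":0,"ay":0,"az":56,"hand":1},{"x":-0.0007,"y":-0.17,"z":0,"ax":0,"ay":0,"az":64,"hand":1},{"x":-0.0007,"y":-0.17,"z":0,"ax":0,"ay":0,"az":72,"hand":1},{"x":-0.0007,"y":-0.17,"z":0,"ax":0,"ay":0,"az":80,"hand":1},{"x":-0.0007,"y":-0.17,"z":0,"ax":0,"ay":0,"az":88,"hand":1},{"x":-0.0007,"y":-0.17,"z":0,"ax":0,"ay":0,"az":89.8,"hand":1}]'; python3 -m creep '[{"x":0,"y":0,"z":0,"ax":0,"ay":0,"az":0,"hand":1},{"x":0,"y":0,"z":0,"ax":0,"ay":0,"az":0,"hand":1}]'; python3 - <<'E'
from h import *
c=calibration("wrist");im=camera("wrist")[:,:,::-1].copy()
p=(.6518,.0319,.1157)
for P in [(-.13,-.085,.172),(-.13+.006,-.085-.018,.172),(-.13-.006,-.085-.018,.172),(-.13,-.085,.127)]:
    cv2.circle(im,tuple(int(v) for v in proj("wrist",U2W(p,P),c)),2,(0,0,255),-1)
cv2.imwrite("pics/w5.png",im);s=ctrl.get_state();print(s["tool_pos"],s["joint_pos"])
E
```

```text
clock: 8.05
tool_pos: [0.5299, -0.0675, 0.2064]
tcp_rot: [[-0.105, 0.995, -0.001], [0.995, 0.105, 0.001], [0.001, -0.001, -1.0]]
ft_force: [-1.4, -1.0, -0.1]
width: 1.0
clock: 8.25
tool_pos: [0.53, -0.0675, 0.2069]
tcp_rot: [[-0.111, 0.994, -0.001], [0.994, 0.111, 0.0], [0.001, -0.001, -1.0]]
ft_force: [-0.0, 0.2, 0.1]
width: 0.999
[ 0.53008813 -0.06753692  0.20716528] [-3.71726796e-01 -9.96909221e-02 -1.65067448e-01  1.50616830e+00
  5.72907595e-05  1.08789234e+00]
```

View pics/w5.png

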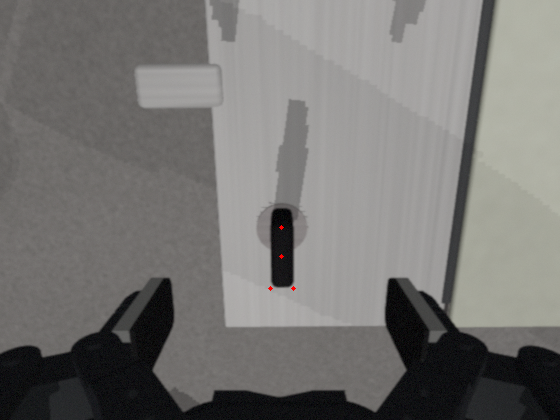

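```bash
python3 -m creep '[{"x":0,"y":0.0012,"z":0.03,"ax":0,"ay":0,"az":0,"hand":1},{"x":0,"y":0.0012,"z":0.055,"ax":0,"ay":0,"az":0,"hand":1},{"x":0,"y":0.0012,"z":0.055,"ax":0,"ay":0,"az":0,"hand":0.5},{"x":0,"y":0.0012,"z":0.055,"ax":0,"ay":0,"az":0,"hand":0},{"x":0,"y":0.0012,"z":0.055,"ax":0,"ay":0,"az":0,"hand":0},{"x":0,"y":0.0012,"z":0.055,"ax":0,"ay":0,"az":0,"hand":0},{"x":0,"y":0.0012,"z":0.055,"ax":0,"ay":0,"az":0,"hand":0},{"x":0,"y":0.0012,"z":0.055,"ax":0,"ay":0,"az":0,"hand":0}]' 80
```

```text
clock: 9.1
tool_pos: [0.5317, -0.0678, 0.1536]
tcp_rot: [[-0.11, 0.994, 0.001], [0.994, 0.11, -0.001], [-0.001, 0.001, -1.0]]
ft_force: [-1.9, -0.8, 3.8]
width: 0.125
```

```bash
python3 -m creep '[{"x":0,"y":0,"z":0.001,"ax":0,"ay":0,"az":0,"hand":0},{"x":0,"y":0,"z":0.002,"ax":0,"ay":0,"az":0,"hand":0},{"x":0,"y":0,"z":0.002,"ax":0,"ay":0,"az":0,"hand":0}]'
```

```text
clock: 9.4
tool_pos: [0.5316, -0.0677, 0.1509]
tcp_rot: [[-0.11, 0.994, 0.0], [0.994, 0.11, -0.0], [-0.0, 0.0, -1.0]]
ft_force: [-1.4, -2.4, 3.0]
width: 0.122
```

```bash
python3 -m creep '[{"x":0,"y":0,"z":0.001,"ax":0,"ay":0,"az":0,"hand":0},{"x":0,"y":0,"z":0.001,"ax":0,"ay":0,"az":0,"hand":0}]'
```

```text
clock: 9.6
tool_pos: [0.5317, -0.0677, 0.1499]
tcp_rot: [[-0.11, 0.994, 0.0], [0.994, 0.11, -0.0], [-0.0, 0.0, -1.0]]
ft_force: [-2.5, -2.2, 4.1]
width: 0.124
```

```bash
python3 -m creep '[{"x":0,"y":0,"z":0.001,"ax":0,"ay":0,"az":0,"hand":0},{"x":0,"y":0,"z":0.001,"ax":0,"ay":0,"az":0,"hand":0}]'
```

```text
clock: 9.8
tool_pos: [0.5316, -0.0677, 0.1489]
tcp_rot: [[-0.11, 0.994, 0.0], [0.994, 0.11, -0.0], [-0.0, 0.0, -1.0]]
ft_force: [-1.1, -3.4, 5.1]
width: 0.125
```

```bash
python3 -m creep '[{"x":0,"y":0,"z":0.001,"ax":0,"ay":0,"az":0,"hand":0},{"x":0,"y":0,"z":0.001,"ax":0,"ay":0,"az":0,"hand":0}]'
```

```text
clock: 10.0
tool_pos: [0.5316, -0.0677, 0.1479]
tcp_rot: [[-0.11, 0.994, 0.0], [0.994, 0.11, -0.0], [-0.0, 0.0, -1.0]]
ft_force: [-1.2, -2.4, 5.0]
width: 0.125
```

```bash
python3 -m creep '[{"x":0,"y":0,"z":0.001,"ax":0,"ay":0,"az":0,"hand":0},{"x":0,"y":0,"z":0.001,"ax":0,"ay":0,"az":0,"hand":0}]'
```

```text
clock: 10.2
tool_pos: [0.5316, -0.0677, 0.1476]
tcp_rot: [[-0.11, 0.994, 0.001], [0.994, 0.11, -0.001], [-0.001, 0.001, -1.0]]
ft_force: [-3.1, -2.5, 8.9]
width: 0.12
```

```bash
python3 -m creep '[{"x":0,"y":0,"z":0.001,"ax":0,"ay":0,"az":0,"hand":0},{"x":0,"y":0,"z":0.001,"ax":0,"ay":0,"az":0,"hand":0}]'
```

```text
clock: 10.4
tool_pos: [0.5317, -0.0677, 0.1474]
tcp_rot: [[-0.11, 0.994, 0.001], [0.994, 0.11, -0.001], [-0.001, 0.001, -1.0]]
ft_force: [-5.5, -2.0, 14.5]
width: 0.121
```

```bash
python3 -m creep '[{"x":0,"y":0,"z":0,"ax":0,"ay":0,"az":5,"hand":0},{"x":0,"y":0,"z":0,"ax":0,"ay":0,"az":10,"hand":0},{"x":0,"y":0,"z":0,"ax":0,"ay":0,"az":15,"hand":0},{"x":0,"y":0,"z":0,"ax":0,"ay":0,"az":15,"hand":0}]'; python3 -c "
from plant import ctrl
s=ctrl.get_state();print(s['torque'],s['joint_pos'][5])"
```

```text
clock: 10.8
tool_pos: [0.5317, -0.0677, 0.1474]
tcp_rot: [[0.154, 0.988, 0.001], [0.988, -0.154, -0.001], [-0.001, 0.001, -1.0]]
ft_force: [-6.1, -2.6, 14.6]
width: 0.127
[-0.42376787  1.20430382 -0.10795896] 1.3551084668399007
```

```bash
python3 -m creep '[{"x":0,"y":0,"z":0,"ax":0,"ay":0,"az":7.5,"hand":0},{"x":0,"y":0,"z":0,"ax":0,"ay":0,"az":15,"hand":0},{"x":0,"y":0,"z":0,"ax":0,"ay":0,"az":22.5,"hand":0},{"x":0,"y":0,"z":0,"ax":0,"ay":0,"az":30,"hand":0},{"x":0,"y":0,"z":0,"ax":0,"ay":0,"az":37.5,"hand":0},{"x":0,"y":0,"z":0,"ax":0,"ay":0,"az":37.5,"hand":0}]'; python3 -c "
from plant import ctrl
s=ctrl.get_state();print(s['torque'],s['joint_pos'][5])"
```

```text
clock: 11.4
tool_pos: [0.5318, -0.0677, 0.1473]
tcp_rot: [[0.725, 0.689, 0.001], [0.689, -0.725, -0.001], [0.0, 0.002, -1.0]]
ft_force: [-5.5, -1.9, 14.2]
width: 0.125
[-0.46329525  1.15977166  0.06258817] 2.0111688899115427
```

```bash
python3 -m creep '[{"x":0,"y":0,"z":0,"ax":0,"ay":0,"az":7.5,"hand":0},{"x":0,"y":0,"z":0,"ax":0,"ay":0,"az":15,"hand":0},{"x":0,"y":0,"z":0,"ax":0,"ay":0,"az":22.5,"hand":0},{"x":0,"y":0,"z":0,"ax":0,"ay":0,"az":30,"hand":0},{"x":0,"y":0,"z":0,"ax":0,"ay":0,"az":37,"hand":0},{"x":0,"y":0,"z":0,"ax":0,"ay":0,"az":37,"hand":0}]'; python3 -c "
from plant import ctrl
s=ctrl.get_state();print(s['torque'],s['joint_pos'][5])"
```

```text
clock: 12.0
tool_pos: [0.5317, -0.0678, 0.1473]
tcp_rot: [[0.993, 0.114, 0.001], [0.114, -0.993, -0.001], [0.001, 0.001, -1.0]]
ft_force: [-5.1, -2.1, 14.4]
width: 0.126
[-0.61824162  1.37575159  0.03140874] 2.6563973047402083
```

```bash
python3 -m creep '[{"x":0,"y":0,"z":-0.001,"ax":0,"ay":0,"az":0,"hand":1},{"x":0,"y":0,"z":-0.001,"ax":0,"ay":0,"az":0,"hand":1},{"x":0,"y":0,"z":-0.001,"ax":0,"ay":0,"az":0,"hand":1},{"x":0,"y":0,"z":-0.001,"ax":0,"ay":0,"az":0,"hand":1},{"x":0,"y":0,"z":-0.04,"ax":0,"ay":0,"az":0,"hand":1},{"x":0,"y":0,"z":-0.067,"ax":0,"ay":0,"az":0,"hand":1},{"x":0,"y":0,"z":-0.067,"ax":0,"ay":0,"az":0,"hand":1}]'; python3 - <<'E'
from h import *
cv2.imwrite("pics/w6.png",camera("wrist")[:,:,::-1]);s=ctrl.get_state();print(s["tool_pos"],s["joint_pos"])
E
```

```text
clock: 12.7
tool_pos: [0.5332, -0.068, 0.2168]
tcp_rot: [[0.993, 0.119, 0.006], [0.119, -0.993, -0.002], [0.005, 0.003, -1.0]]
ft_force: [0.5, -0.6, 0.0]
width: 1.001
[ 0.53248358 -0.06777279  0.21456528] [-3.70582433e-01 -9.69513055e-02 -1.49095192e-01  1.51543894e+00
  2.41286378e-04  2.65223683e+00]
```

View pics/w6.png

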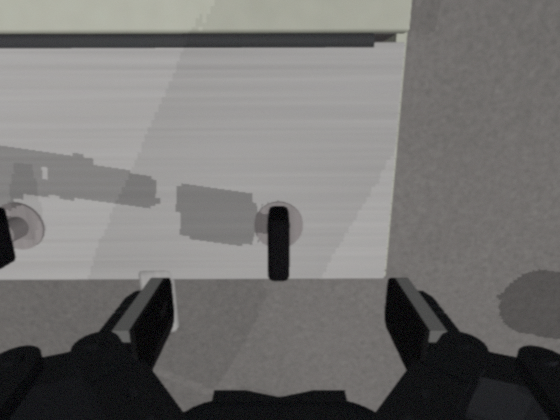

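Both bars now point front to back (the right one at col 279, rows 207–280) and the panel is still shut. Next is the tab: the tool stays pointing down with the jaws across its 24 mm width, so the tab can pivot in the pads.

```bash
python3 -m creep '[{"x":-0.022,"y":-0.028,"z":0,"ax":0,"ay":0,"az":0,"hand":1},{"x":-0.045,"y":-0.056,"z":0,"ax":0,"ay":0,"az":0,"hand":1},{"x":-0.067,"y":-0.085,"z":0,"ax":0,"ay":0,"az":0,"hand":1},{"x":-0.067,"y":-0.085,"z":0.03,"ax":0,"ay":0,"az":0,"hand":1},{"x":-0.067,"y":-0.085,"z":0.03,"ax":0,"ay":0,"az":0,"hand":1},{"x":-0.067,"y":-0.085,"z":0.03,"ax":0,"ay":0,"az":0,"hand":1}]' 30; python3 - <<'E'
from h import *
c=calibration("wrist");im=camera("wrist")[:,:,::-1].copy()
p=(.6507,.0319,.1157)
for P in [(-.195,0,.1275),(-.212,.012,.1275),(-.212,-.012,.1275),(-.17,0,.1275)]:
    cv2.circle(im,tuple(int(v) for v in proj("wrist",U2W(p,P),c)),2,(0,0,255),-1)
cv2.imwrite("pics/w7.png",im);s=ctrl.get_state();print(s["tool_pos"],s["joint_pos"])
E
```

```text
clock: 13.35
tool_pos: [0.4544, 0.009, 0.1821]
tcp_rot: [[0.993, 0.118, -0.002], [0.118, -0.993, 0.0], [-0.002, -0.001, -1.0]]
ft_force: [0.2, 0.1, 0.1]
width: 0.998
[0.45496448 0.0087189  0.1829193 ] [-2.69653475e-01 -3.50989605e-01 -4.26084355e-01  1.49627685e+00
  1.76341912e-05  2.75365326e+00]
```

View pics/w7.png

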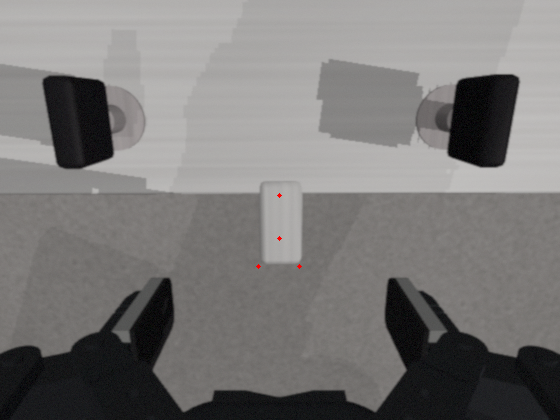

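```bash
python3 -m creep '[{"x":0.002,"y":0,"z":0.035,"ax":0,"ay":0,"az":0,"hand":1},{"x":0.002,"y":0,"z":0.0715,"ax":0,"ay":0,"az":0,"hand":1},{"x":0.002,"y":0,"z":0.0715,"ax":0,"ay":0,"az":0,"hand":0.6},{"x":0.002,"y":0,"z":0.0715,"ax":0,"ay":0,"az":0,"hand":0},{"x":0.002,"y":0,"z":0.0715,"ax":0,"ay":0,"az":0,"hand":0},{"x":0.002,"y":0,"z":0.0715,"ax":0,"ay":0,"az":0,"hand":0},{"x":0.002,"y":0,"z":0.0715,"ax":0,"ay":0,"az":0,"hand":0},{"x":0.002,"y":0,"z":0.0715,"ax":0,"ay":0,"az":0,"hand":0}]' 30;  python3 - <<'E'
from h import *
cv2.imwrite("pics/w8.png",camera("wrist")[:,:,::-1])
E
```

```text
clock: 14.2
tool_pos: [0.4581, 0.0088, 0.1133]
tcp_rot: [[0.993, 0.118, 0.003], [0.118, -0.993, -0.001], [0.003, 0.001, -1.0]]
ft_force: [-0.5, -0.6, 6.1]
width: 0.273
```

View pics/w8.png

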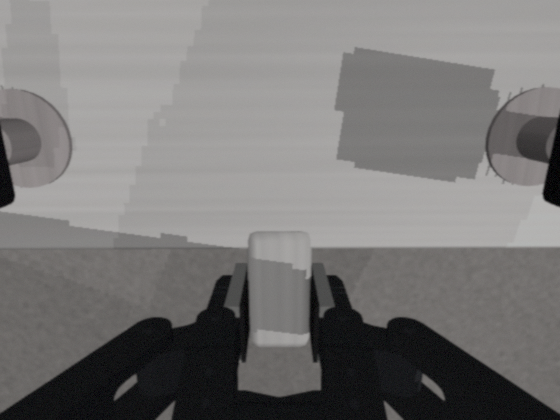

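Tab gripped (23 mm wide, centred). Swing it up along the 175 mm arc, checking after the first part.

```bash
python3 -m creep '[{"x":0.0007,"y":0,"z":-0.0153,"ax":0,"ay":0,"az":0,"hand":0},{"x":0.0027,"y":0,"z":-0.0304,"ax":0,"ay":0,"az":0,"hand":0},{"x":0.006,"y":0,"z":-0.0453,"ax":0,"ay":0,"az":0,"hand":0},{"x":0.0106,"y":0,"z":-0.06,"ax":0,"ay":0,"az":0,"hand":0},{"x":0.0106,"y":0,"z":-0.06,"ax":0,"ay":0,"az":0,"hand":0}]';  python3 - <<'E'
from h import *
cv2.imwrite("pics/s9.png",camera("side")[:,:,::-1])
E
```

```text
clock: 14.75
tool_pos: [0.4684, 0.0101, 0.1733]
tcp_rot: [[0.993, 0.118, 0.002], [0.118, -0.993, -0.001], [0.002, 0.001, -1.0]]
ft_force: [0.8, -1.6, -0.5]
width: 0.275
```

View pics/s9.png

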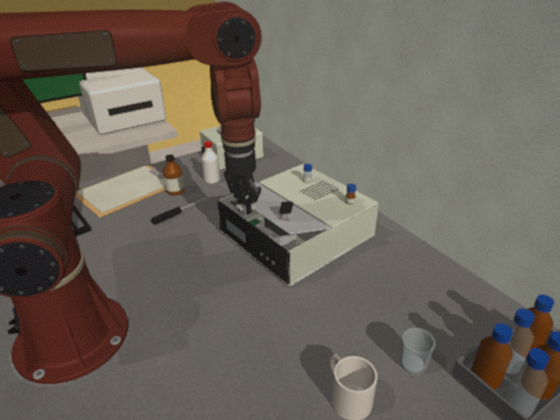

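```bash
python3 -m creep '[{"x":0.006,"y":0,"z":-0.014,"ax":0,"ay":0,"az":0,"hand":0},{"x":0.0128,"y":0,"z":-0.0275,"ax":0,"ay":0,"az":0,"hand":0},{"x":0.021,"y":0,"z":-0.0403,"ax":0,"ay":0,"az":0,"hand":0},{"x":0.0303,"y":0,"z":-0.0525,"ax":0,"ay":0,"az":0,"hand":0},{"x":0.0407,"y":0,"z":-0.0637,"ax":0,"ay":0,"az":0,"hand":0},{"x":0.0519,"y":0,"z":-0.0741,"ax":0,"ay":0,"az":0,"hand":0},{"x":0.064,"y":0,"z":-0.0834,"ax":0,"ay":0,"az":0,"hand":0},{"x":0.0769,"y":0,"z":-0.0916,"ax":0,"ay":0,"az":0,"hand":0},{"x":0.0904,"y":0,"z":-0.0986,"ax":0,"ay":0,"az":0,"hand":0},{"x":0.1045,"y":0,"z":-0.1044,"ax":0,"ay":0,"az":0,"hand":0},{"x":0.1045,"y":0,"z":-0.1044,"ax":0,"ay":0,"az":0,"hand":0}]';  python3 - <<'E'
from h import *
cv2.imwrite("pics/s10.png",camera("side")[:,:,::-1])
print(ctrl.get_state()["joint_pos"])
E
```

```text
clock: 15.9
tool_pos: [0.5717, 0.0227, 0.2753]
tcp_rot: [[0.993, 0.118, -0.001], [0.118, -0.993, -0.0], [-0.001, 0.0, -1.0]]
ft_force: [1.4, -1.8, -1.1]
width: 0.275
[-1.88853532e-01  2.93304436e-02  8.47714342e-02  1.62639102e+00
 -2.42667264e-04  2.83395180e+00]
```

View pics/s10.png

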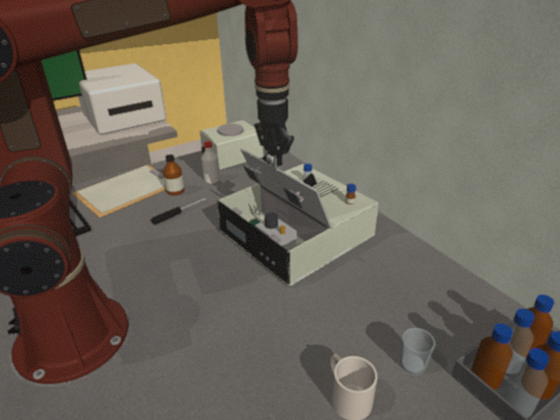

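```bash
python3 -m creep '[{"x":0.0146,"y":0,"z":-0.0046,"ax":0,"ay":0,"az":0,"hand":0},{"x":0.0295,"y":0,"z":-0.0079,"ax":0,"ay":0,"az":0,"hand":0},{"x":0.0446,"y":0,"z":-0.0099,"ax":0,"ay":0,"az":0,"hand":0},{"x":0.0599,"y":0,"z":-0.0106,"ax":0,"ay":0,"az":0,"hand":0},{"x":0.0675,"y":0,"z":-0.0104,"ax":0,"ay":0,"az":0,"hand":0},{"x":0.0752,"y":0,"z":-0.0099,"ax":0,"ay":0,"az":0,"hand":0},{"x":0.082,"y":0,"z":-0.009,"ax":0,"ay":0,"az":0,"hand":0},{"x":0.0873,"y":0,"z":-0.0084,"ax":0,"ay":0,"az":0,"hand":0},{"x":0.0903,"y":0,"z":-0.0079,"ax":0,"ay":0,"az":0,"hand":0},{"x":0.0903,"y":0,"z":-0.0079,"ax":0,"ay":0,"az":0,"hand":0}]';  python3 - <<'E'
from h import *
cv2.imwrite("pics/s11.png",camera("side")[:,:,::-1])
print(ctrl.get_state()["joint_pos"],ctrl.get_state()["torque"])
E
```

```text
clock: 16.95
tool_pos: [0.6608, 0.0336, 0.2835]
tcp_rot: [[0.993, 0.119, 0.0], [0.119, -0.993, 0.0], [0.0, -0.0, -1.0]]
ft_force: [-1.8, -1.4, -0.9]
width: 0.273
[-1.46449039e-01  3.18734465e-01  4.20390103e-01  1.67217683e+00
  1.78758898e-04  2.87638451e+00] [-0.21895328  0.68517482  0.04521473]
```

View pics/s11.png

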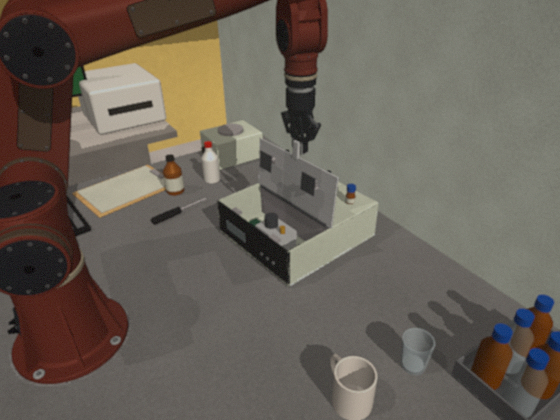

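```bash
python3 -m creep '[{"x":0.003,"y":0,"z":0.0005,"ax":0,"ay":0,"az":0,"hand":0},{"x":0.003,"y":0,"z":0.0005,"ax":0,"ay":0,"az":0,"hand":0}]'
```

```text
clock: 17.2
tool_pos: [0.6638, 0.0339, 0.283]
tcp_rot: [[0.993, 0.118, -0.0], [0.118, -0.993, 0.0], [-0.0, -0.0, -1.0]]
ft_force: [-3.2, -1.0, -0.9]
width: 0.267
```

```bash
python3 -m creep '[{"x":0.003,"y":0,"z":0.0005,"ax":0,"ay":0,"az":0,"hand":0},{"x":0.003,"y":0,"z":0.0005,"ax":0,"ay":0,"az":0,"hand":0}]'
```

```text
clock: 17.4
tool_pos: [0.6669, 0.0343, 0.2825]
tcp_rot: [[0.993, 0.118, 0.0], [0.118, -0.993, 0.0], [0.0, -0.0, -1.0]]
ft_force: [-3.1, -1.1, -0.8]
width: 0.275
```

```bash
python3 -m creep '[{"x":0.003,"y":0,"z":0.0005,"ax":0,"ay":0,"az":0,"hand":0},{"x":0.003,"y":0,"z":0.0005,"ax":0,"ay":0,"az":0,"hand":0}]'
```

```text
clock: 17.6
tool_pos: [0.6699, 0.0347, 0.282]
tcp_rot: [[0.993, 0.118, 0.0], [0.118, -0.993, 0.0], [0.0, -0.0, -1.0]]
ft_force: [-2.3, 0.2, -0.8]
width: 0.276
```

```bash
python3 -m creep '[{"x":0.003,"y":0,"z":0.0005,"ax":0,"ay":0,"az":0,"hand":0},{"x":0.003,"y":0,"z":0.0005,"ax":0,"ay":0,"az":0,"hand":0}]'; python3 - <<'E'
from h import *
cv2.imwrite("pics/s12.png",cv2.resize(camera("side")[100:280,200:400,::-1],None,fx=3.3,fy=3.3))
E
```

```text
clock: 17.8
tool_pos: [0.6729, 0.0351, 0.2813]
tcp_rot: [[0.993, 0.118, -0.0], [0.118, -0.993, 0.0], [-0.0, -0.0, -1.0]]
ft_force: [-1.5, 0.3, -2.2]
width: 0.271
```

View pics/s12.png

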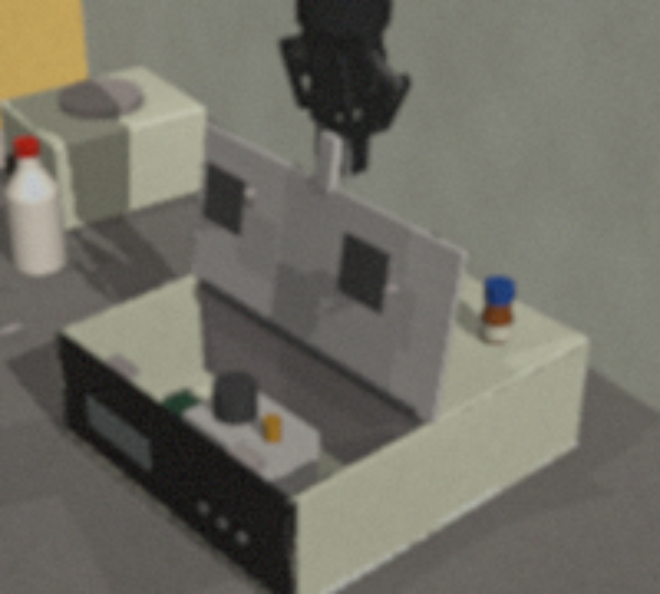

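```bash
python3 - <<'E'
from h import *
p=(.6515,.0319,.1157)
for th in (1.5,1.6,1.7,1.75,1.8):
    f=lambda r,y,t=0.:proj("side",U2W(p,(-.02-r*np.cos(th)+t*np.sin(th),y,.12+r*np.sin(th)+t*np.cos(th)))).round(1)
    print(th,f(.15,-.158),f(.15,.158),f(.192,0.012),f(.175,0))
cv2.imwrite("pics/c12.png",cv2.resize(camera("scene")[120:300,190:390,::-1],None,fx=3.3,fy=3.3))
for th in (1.5,1.6,1.7,1.75,1.8):
    f=lambda r,y,t=0.:(proj("scene",U2W(p,(-.02-r*np.cos(th)+t*np.sin(th),y,.12+r*np.sin(th)+t*np.cos(th))))-[190,120])*3.3
    print(th,f(.15,-.158).round(),f(.15,.158).round(),f(.192,0.012).round())
E
```

```text
1.5 [330.6 179.6] [253. 139.] [284.5 141.9] [287.9 149.2]
1.6 [335.  177.5] [257.2 137.4] [290.1 139.7] [292.9 147.1]
1.7 [339.2 176. ] [261.3 136.4] [295.5 138.3] [297.8 145.7]
1.75 [341.3 175.4] [263.3 136.1] [298.2 137.8] [300.2 145.3]
1.8 [343.3 175. ] [265.3 135.9] [300.8 137.5] [302.6 145. ]
1.5 [106. 208.] [538. 228.] [338. 179.]
1.6 [103. 224.] [538. 244.] [337. 199.]
1.7 [101. 241.] [539. 261.] [336. 221.]
1.75 [100. 250.] [539. 271.] [335. 233.]
1.8 [ 98. 259.] [539. 280.] [335. 246.]
```

View pics/c12.png

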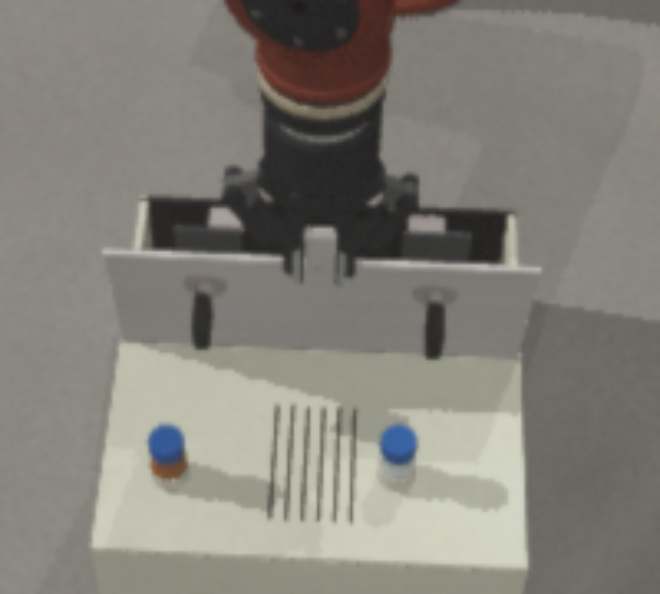

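Both views put the panel at about 1.72–1.74 rad, at its stop (scene corners at (105,250) and (540,268) in the zoom). Both bars are still unlocked and the jars are in place. Release and lift away.

```bash
python3 -m creep '[{"x":0,"y":0,"z":0,"ax":0,"ay":0,"az":0,"hand":1},{"x":0,"y":0,"z":0,"ax":0,"ay":0,"az":0,"hand":1},{"x":0,"y":0,"z":0,"ax":0,"ay":0,"az":0,"hand":1},{"x":0,"y":0,"z":0,"ax":0,"ay":0,"az":0,"hand":1},{"x":0,"y":0,"z":0,"ax":0,"ay":0,"az":0,"hand":1},{"x":0,"y":0,"z":-0.03,"ax":0,"ay":0,"az":0,"hand":1},{"x":0,"y":0,"z":-0.06,"ax":0,"ay":0,"az":0,"hand":1},{"x":-0.04,"y":0,"z":-0.09,"ax":0,"ay":0,"az":0,"hand":1},{"x":-0.08,"y":0,"z":-0.1,"ax":0,"ay":0,"az":0,"hand":1},{"x":-0.08,"y":0,"z":-0.1,"ax":0,"ay":0,"az":0,"hand":1},{"x":-0.08,"y":0,"z":-0.1,"ax":0,"ay":0,"az":0,"hand":1}]'; python3 - <<'E'
from h import *
cv2.imwrite("pics/s13.png",camera("side")[:,:,::-1])
cv2.imwrite("pics/c13.png",camera("scene")[:,:,::-1])
E
```

```text
clock: 19.0
tool_pos: [0.5931, 0.0254, 0.3826]
tcp_rot: [[0.993, 0.118, 0.002], [0.118, -0.993, -0.0], [0.002, 0.001, -1.0]]
ft_force: [0.5, -0.5, -0.3]
width: 0.997
```

View pics/s13.png

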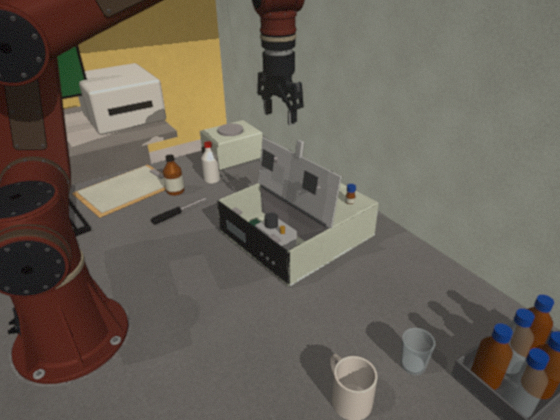

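View pics/c13.png

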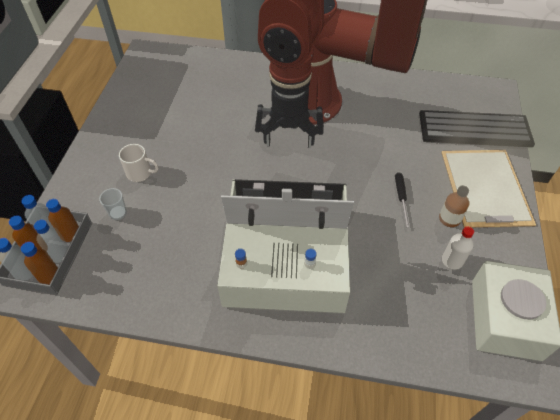

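Panel stands open (scene corners at about (222,197) and (353,202)), the gripper is clear and nothing else has moved.

```bash
python3 -c "
from plant import ctrl
print(ctrl.job_done())"
```

```text
the job is handed in; nothing more can be done
None
```

I unlocked both fasteners with the panel shut, swung the panel fully open, let go and handed the job in at about 19 s of the 72 s allowed. The hand-in gave no verdict.

- **Fasteners:** I felt each one bottom, the left after about 9 mm and the right after about 6 mm. Each got a full 90° turn at about 14–17 N of measured downward force, against the 38 N limit. The pictures afterwards show both bars pointing front to back.
- **Panel:** I gripped the tab and swung it along its arc. The camera fits before letting go put the panel at about 1.74 rad (scene) and 1.72 rad (side). I never felt a clear force rise at the stop, so the angle rests on the pictures alone.
- **At the end:** In the final pictures the panel stays open after release. The gripper is clear, with no contact force, and the jars, bottles, cups and screwdriver look unmoved by eye; I didn't measure their positions.
- **Problems along the way:** My first move was refused because its rows left out some keys, and nothing moved. The first camera estimate of the left fastener was about 1.5 mm off, which I corrected once it was gripped.

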